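Lengthen the short stand leg by one snap-button hole

ROBOT

A 6-joint arm with a two-finger parallel gripper is mounted at the origin on a cart in front of the work surface, level with it; the furniture and walls round the work are solid. World frame = base frame: x ahead of the robot, y to its left, z up, the work surface at z = 0. Lengths are in mm, angles in rad, forces in N, time in s.
With the tool pointing down it reaches from about 350 to 975 mm from the base axis. Payload 7.1 kg.
Tool frame: the origin (TCP) lies midway between the tips of the shut fingers; the grasp point (between the pads) lies 19 mm behind it (ctrl.grip_point_offset is the distance from the TCP to the grasp point, in mm); z points along the fingers, y is the line along which they close (so a half turn about z gives the same grasp; the last joint's range is limited). The gripper opens to 88 mm and grips with 3 to 60 N. Pads are 20 mm wide; open, the fingers measure 115 mm over their backs; the gripper's body (75 mm by 178 mm) begins 61 mm behind the grasp point.
Start: joints at [-1.263, 0.423, 1.63, -0, 1.089, -0.019], TCP at [200.651, -591.898, 202.475] pointing down, gripper open.
Joint ranges: [-3, 3], [-0.9, 2.11], [0.09, 2.58], [-1.31, 4.45], [0.11, 2.69], [-2.54, 2.54]. Speed limits (rad/s): [2.39, 2.39, 3.01, 3.14, 3.14, 3.14].

INTERFACE

Orientations are given as a rotation vector (axis times angle).
In Python, from workcell import get_obs, optics, close_job, spotter, ctrl gives the robot as it stands. The module is installed in compiled form; this text tells all that it offers.
- The arm moves only by the tool move_arm, never from a script. Its argument "rows" is a list of rows, each a list of 5 numbers: the shift along the tool's x, y, z in cm, then the turn about the tool's z in degrees, then the opening in per cent of the stroke, from 0 (shut) to 100 (fully open). A call has 1 to 10 rows; each row shifts and turns the commanded pose from where the row before left it, along the tool's axes as they then stand; what a row does not reach is not made up. A row lasts 1/8 s, in which the tool goes at most 62.5 mm and 10.7 degrees, less where a joint would pass 70% of its speed; a pose out of reach is approached as far as the arm can. A call with a gripper value outside its range is refused whole. The fingers move at their own pace and stop on an object; the grip force is fixed at half the most. Time passes only in rows, so rows that do not move let the fingers close. It gives the time, the measured TCP pose, the force, the opening and the grip force at its end, in the units of the state.
- get_obs(): the state, without advancing time (a new reading comes with each control period).
- optics.get_image(name): name is "scene" or "top" or "wrist"; returns the picture (384x512x3 uint8, blue, green, red); there is no depth.
- optics.calibration(name): a dict with "camera_matrix" (3x3 intrinsics, pixels), "xyz" and "orientation" of the camera in the world. Camera axes: x right, y down, z forward; pixel columns grow to the right and rows downward; lengths in mm; the calibration is good to about 2 mm. A picture is of the moment at which its call begins: read the wrist's pose just before it. calibration takes no time and is no camera call; for the wrist camera it gives the pose at the moment of the call.
- close_job(): hands the job in; it is judged then, once.
Trained networks look in the newest picture that a camera, given by its name, has taken for a name from the list of things; names that differ only in an ending like _2 or _b are one class to them, and where a whole thing is asked for, a point or a joint stands for the part that bears it (a point fixed in the world has none). Each returns a list of dicts, best first, with "conf" (0 to 1); they miss things now and then, are a little off and sometimes report something else, mostly with a low value. They report only what shows in the picture. A call takes as long as a camera call.
- spotter.find_in(camera, label): "point" ([column, row] in pixels, amid what is visible of it).
- spotter.regions_of(camera, label): "region" (384x512 bool, what is visible of it) and "point" ([column, row] in pixels, amid what is visible of it).
The state is a dict: "t": time; "qpos": joint angles; "qvel": joint speeds; "joint_torque": joint torques, N m; "ee_pos": TCP position; "orientation": TCP orientation; "ft_force": force on the tool from outside, world axes, zero at the start; "moment": the same for the moment, N m; "width": finger opening in mm; "grasp_force": force on a finger pad.
Only numpy, scipy, OpenCV 4.12 (cv2) and the standard library are available. Lean on these libraries where they do the work, as an engineer would, in place of code of your own. Each camera call takes 0.05 s, during which the arm holds its last target. There are 200 camera calls.

TASK

Two telescoping stand legs are held in bench clamps, and one is set one hole shorter than the other. On the short leg, press the spring snap button flush, slide the outer tube outward, away from its clamp, and let the button click fully up in the very next hole; then prove the lock by leaning on the tube outward with a steady push of about 15 N for a second. Never force the tube against the button with more than 20 N, do not slide past the next hole, and leave the other leg and everything round about as it is.

Things in the scene. Friction and masses are not known exactly. Their poses are not given: they have to be found in the camera images.
- short_leg: leg to adjust: level square telescoping leg fixed to the table. Origin on the table straight under its snap button; +y outward along the leg, clamp to rubber foot; z up. Clamp block 40 mm wide, 78 high, at y -131 to -101 mm, holds the 22 mm square inner tube, which is fixed and carries the button. The outer tube on it (28 mm square, 170 long, flat top face 74 mm above the table) slides
- short_button_top (a point): top of the short leg's domed steel snap button (12 mm across), which moves only up and down; when up it stands 5 mm above the outer tube's top face and locks the tube, with 1 mm play either way. Spring: 3 N when up, 4.5 N flush, 5 N under the wall. When flush, a push of a few N along the leg makes the hole's edge (14 mm hole, 1.5 mm wall) ride over the dome
- short_button (a joint): how far the short leg's button is pressed in, in m: 0 up, 0.005 flush with the outer tube's top, 0.0065 caught under its wall (once the tube has moved 8 mm; it then needs no more pressing and springs up by itself at the next hole)
- short_collar_face (a point): on the short leg's sliding outer tube: mid-width point of its top face at the clamp-side face of its black collar (44 mm square, 12 mm thick, 8 mm proud all round). It lies 16 mm outward of the button at the start, 48 to 64 mm at the next hole. Fingertips that cover the button can push the tube outward by this face
- short_slide (a joint): how far the short leg's outer tube is slid out, in m: 0 at the start (within 0.8 mm). Its next hole comes over the button somewhere between 0.032 and 0.048 (it differs from leg to leg; find it by feel: the button clicks up and the tube stops), the hole after that at 0.080. The tube slides with about 1.5 N of friction and stays where it is left
- long_leg: the other leg, of the same make and roughly parallel, already one hole longer (its collar stands 56 mm from its button instead of 16 mm); frame as for short_leg. Not to be changed
- long_slide (a joint): as short_slide, for the long leg, whose next hole is at 0.040: it starts there and must stay
- marker: loose black laboratory marker, 132 mm long, 13 mm thick, lying on the table; origin under its middle, length along y
- tape: loose roll of label tape, 58 mm across and 20 mm high, lying flat; origin under its middle
- cover_box: loose flat box of cover glasses, 34 x 34 x 17 mm; origin under its middle
- sample_tube_pot: loose white specimen pot, 50 mm across and 55 mm high; origin under its middle

How it is judged (in metres and radians):
On the way, in this order (a step that is already met when the one before it is completed fails the run):
1. the short leg's snap button is pressed flush while the tube is still at its first hole (value of joint short_button above 0.004 m and value of joint short_slide below 0.006 m), for 0.05 s.
2. the tube is slid off its first hole with the button caught under the wall (value of joint short_button above 0.005 m and value of joint short_slide above 0.01 m), for 0.05 s.
3. with the button up in the next hole, the tube is leaned on it with more than 9.5 N for half a second (value of joint short_slide above 0.029 m and value of joint short_button below 0.001 m and contact force between short_button and short_slide above 9.5 N), for 0.5 s.
At the end, for the whole second after the job is handed in: The short leg's tube rests at its next hole (slid out between 29 and 51 mm) with the button fully up in it (within 1 mm), and the long leg is still at its own hole (40 mm, within 3 mm) (value of joint short_slide between 0.029 and 0.051 m and value of joint short_button below 0.001 m and velocity of joint short_slide between -0.005 and 0.005 m/s and value of joint long_slide between 0.037 and 0.043 m); the robot touches nothing.
It fails at once if the short leg's tube is forced against its button with more than 20 N (contact force between short_button and short_slide above 20 N).
It fails at once if the short leg's tube is slid past the next hole (beyond 56 mm) (value of joint short_slide above 0.056 m).
It fails at once if the long leg's tube is taken off its hole (value of joint long_slide above 0.045 m or value of joint long_slide below 0.035 m).
It fails at once if a bystander is moved by more than 30 mm (distance of any of marker, tape, cover_box, sample_tube_pot from where it was at the start of the episode above 0.03 m).
It also fails if it takes over 58 s, if anything falls off the work surface, if the arm or the gripper's body presses on something with over 40 N, if the wrist force passes 120 N, or if a joint passes its speed limit or range.

## Working session

There is one attempt and no reset: what is moved stays moved. The work goes in short steps, Python scripts to look and compute and a tool call to move; the robot and the scene stay as the last step left them, time stands still between calls to the robot, and variables do not carry over. Pictures are saved under pics/ and viewed, at most 10 in all, crops included, and the job is handed in when it is done.

Besides the shell and the picture viewer there is one more tool, called after "Call:" as name(argument=value, ...), one argument or row to a line, values as JSON. move_arm: Moves the arm, as the interface text tells. Its arguments: {"type":"object","properties":{"rows":{"type":"array","items":{"type":"array","items":{"type":"number"}}}},"required":["rows"]}

```bash
mkdir -p pics; cat > h.py <<'E'
import numpy as np, cv2
from scipy.spatial.transform import Rotation as R
from workcell import get_obs, optics, close_job, spotter, ctrl
def rot(o):
    o=np.array(o,float)
    return o if o.shape==(3,3) else (R.from_rotvec(o).as_matrix() if o.size==3 else R.from_quat(o).as_matrix())
def ray(c,p):
    K=np.array(c["camera_matrix"]);d=rot(c["orientation"])@np.linalg.inv(K)@np.array([p[0],p[1],1.])
    return np.array(c["xyz"],float),d/np.linalg.norm(d)
def onz(c,p,z):
    o,d=ray(c,p);return o+d*(z-o[2])/d[2]
def tri(rs):
    A=sum(np.eye(3)-np.outer(d,d) for o,d in rs);b=sum((np.eye(3)-np.outer(d,d))@o for o,d in rs)
    x=np.linalg.solve(A,b);return x,[np.linalg.norm((np.eye(3)-np.outer(d,d))@(x-o)) for o,d in rs]
def proj(c,X):
    K=np.array(c["camera_matrix"]);q=K@rot(c["orientation"]).T@(np.array(X)-np.array(c["xyz"]));return q[:2]/q[2]
E
python3 - <<'E'
from h import *
ims=[]
for n in["scene","top"]:
    im=optics.get_image(n);cv2.imwrite(f"pics/{n}0.png",im);c=optics.calibration(n);print(n,c)
    for l in["short_leg","short_button_top","short_collar_face","long_leg","marker","tape","cover_box","sample_tube_pot"]:
        print(l,[(np.round(d["point"]),round(d["conf"],2)) for d in spotter.find_in(n,l)[:3]])
o=get_obs();print(o["t"],o["ee_pos"],o["orientation"],o["width"])
E
```

```text
scene {'camera_matrix': array([[352.27741256,   0.        , 258.69059932],
       [  0.        , 352.27741256, 191.74727246],
       [  0.        ,   0.        ,   1.        ]]), 'xyz': array([155.25440434, 749.72062222, 679.74287246]), 'orientation': array([-0.93522011,  2.50846151, -1.00578416])}
short_leg [(array([270., 162.]), 0.76)]
short_button_top [(array([260., 178.]), 0.65)]
short_collar_face [(array([260., 176.]), 0.71)]
long_leg [(array([300., 209.]), 0.71)]
marker [(array([271., 210.]), 0.6)]
tape [(array([242., 246.]), 0.93)]
cover_box [(array([195., 205.]), 0.43)]
sample_tube_pot [(array([248., 160.]), 0.75)]
top {'camera_matrix': array([[498.52570857,   0.        , 263.82184485],
       [  0.        , 498.52570857, 198.56942907],
       [  0.        ,   0.        ,   1.        ]]), 'xyz': array([379.98575423, 313.9428881 , 985.84135634]), 'orientation': array([-2.15652394,  2.10156407, -0.21883482])}
short_leg [(array([308., 180.]), 0.94)]
short_button_top []
short_collar_face [(array([287., 178.]), 0.69)]
long_leg [(array([274., 258.]), 0.72)]
marker [(array([272., 222.]), 0.77)]
tape [(array([192., 221.]), 0.85)]
cover_box [(array([214., 135.]), 0.72)]
sample_tube_pot [(array([310., 139.]), 0.58)]
0.9 [ 200.65383041 -591.89826367  202.48358108] [-3.09972847e+00 -5.11121209e-01  2.33269593e-05] 87.76692107828882
```

View pics/scene0.png

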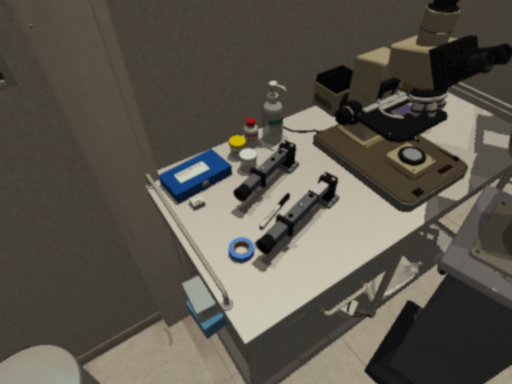

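View pics/top0.png

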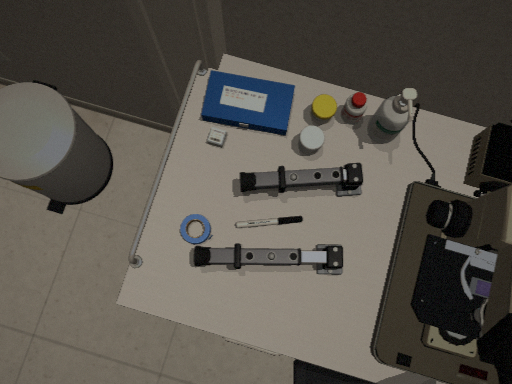

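Scene: the short leg is at about (265,172), the long leg at about (300,215), and the microscope is to the right. Top: the short leg's foot is at (246,181), its collar at (282,179) and its clamp at (350,178). The long leg is below it, with its collar at (237,256).

```bash
python3 - <<'E'
from h import *
c=optics.calibration("top");s=optics.calibration("scene")
T=dict(collar=(282,179),foot=(246,181),clamp=(352,177),lcollar=(237,256),lfoot=(200,256),lclamp=(335,256))
for k,p in T.items(): print(k,onz(c,p,74).round())
for k,p in dict(tape=(195,229),pot=(311,139),markerL=(236,224),bottle=(400,100),base_tl=(408,185),base_bl=(375,375),tab_bl=(128,300),tab_tl=(220,62)).items(): print(k,onz(c,p,20).round())
for k,p in dict(arm_top=(440,10),kn=(350,113),base=(315,130)).items(): print(k,onz(s,p,20).round(),onz(s,p,250).round())
im=cv2.imread("pics/top0.png")[150:215,225:375];cv2.imwrite("pics/tc.png",cv2.resize(im,None,fx=5,fy=5,interpolation=cv2.INTER_CUBIC))
E
```

```text
collar [593. 268.  74.]
foot [587. 336.  74.]
clamp [601. 137.  74.]
lcollar [447. 348.  74.]
lfoot [445. 415.  74.]
lclamp [452. 169.  74.]
tape [501. 433.  20.]
pot [690. 208.  20.]
markerL [513. 354.  20.]
bottle [780.  25.  20.]
base_tl [601.  14.  20.]
base_bl [238.  87.  20.]
tab_bl [363. 553.  20.]
tab_tl [851. 399.  20.]
arm_top [  733. -1284.    20.] [ 531. -575.  250.]
kn [ 596. -189.   20.] [442. 138. 250.]
base [630. -38.  20.] [464. 237. 250.]
```

View pics/tc.png

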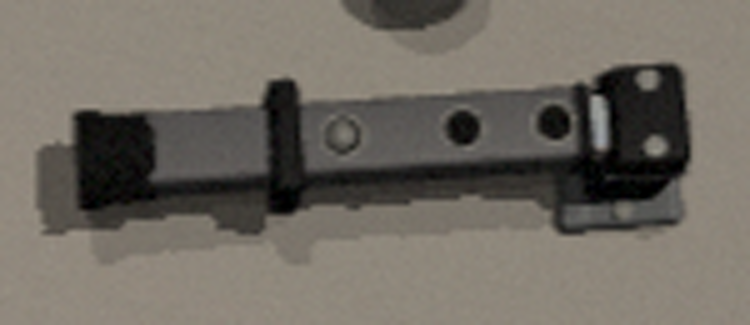

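Crop: the short leg's button is at crop (343,134), which is top-image pixel (293.6,176.8). The collar is at crop (284,145), just on the foot side of it, and the empty holes are at (462,127) and (554,122). Next I raise the arm to clear the microscope.

Call:
move_arm(
  rows=[
    [0,0,-6,0,0],
    [0,0,-6,0,0],
    [0,0,-6,0,0],
    [0,0,-6,0,0],
    [0,-3,-5,0,0],
    [0,-3,-5,0,0],
    [0,-3,-5,0,0],
  ],
)

```text
t: 1.78
ee_pos: [171.4, -505.5, 594.1]
orientation: [3.1, 0.511, 0.0]
ft_force: [-0.1, -0.9, 0.3]
width: 21.2
grasp_force: 0.0
```

```bash
python3 - <<'E'
from h import *
s=optics.calibration("scene");c=optics.calibration("top")
for p in [(440,0),(440,14),(495,50),(420,70),(355,70)]:
    o,d=ray(s,p)
    print(p,[(o+d*t).round() for t in (700,850,1000)])
print("btn",onz(c,(293.6,176.8),79).round(1))
print([get_obs()[k] for k in("t","qpos","ee_pos")]); cv2.imwrite("pics/w0.png",optics.get_image("wrist"))
cw=optics.calibration("wrist");print(cw["xyz"],rot(cw["orientation"]).round(2),cw["camera_matrix"][0])
E
```

```text
(440, 0) [array([343., 104., 484.]), array([384., -34., 442.]), array([ 424., -172.,  401.])]
(440, 14) [array([335., 108., 466.]), array([374., -30., 420.]), array([ 413., -167.,  374.])]
(495, 50) [array([239., 101., 431.]), array([257., -38., 378.]), array([ 275., -177.,  325.])]
(420, 70) [array([329., 139., 385.]), array([366.,   8., 321.]), array([ 403., -122.,  258.])]
(355, 70) [array([427., 184., 371.]), array([486.,  62., 304.]), array([544., -59., 238.])]
btn [596.7 247.   79. ]
[1.775, array([-1.26621752e+00,  8.01331506e-02,  1.22960631e+00, -2.08474787e-05,
        1.83167086e+00, -2.22298304e-02]), array([ 171.37045966, -505.48130445,  594.12846369])]
[ 239.18682961 -478.80723199  785.1296866 ] [[ 0.32 -0.91 -0.25]
 [-0.95 -0.31 -0.1 ]
 [ 0.01  0.27 -0.96]] [272.9404683    0.         254.51085211]
```

Call:
move_arm(
  rows=[
    [6,-0.34,0,-6.5,0],
    [6,-0.34,0,-6.5,0],
    [6,-0.34,0,-6.5,0],
    [6,-0.34,0,-6.5,0],
    [6,-0.34,0,-6.5,0],
    [6,-0.34,0,-6.5,0],
    [6,-0.34,0,-6.5,0],
    [6,-0.34,0,-6.5,0],
    [6,-0.34,0,-6.5,0],
    [6,-0.34,0,-6.5,0],
  ],
)

```text
t: 3.08
ee_pos: [529.0, -60.8, 592.0]
orientation: [-2.336, -2.101, 0.0]
ft_force: [0.1, -0.3, -0.5]
width: 0.2
grasp_force: 0.0
```

Call:
move_arm(
  rows=[
    [6,-0.34,0,-6.5,0],
    [6,-0.34,0,-6.5,0],
    [6,-0.34,0,-6.5,0],
    [6,-0.34,0,-6.5,0],
    [0,0,0,-10,0],
    [0,0,0,-10,0],
    [0,0,0,-10,0],
    [0,0,0,-10,0],
    [0,0,0,-10,0],
    [0,0,0,-10,0],
  ],
)

```text
t: 4.32
ee_pos: [500.6, 174.2, 592.3]
orientation: [-0.272, -3.13, 0.0]
ft_force: [-0.6, -0.8, 0.1]
width: 0.5
grasp_force: 0.0
```

Call:
move_arm(
  rows=[
    [-1.5,1.3,5.5,0,0],
    [-1.5,1.3,5.5,0,0],
    [-1.5,1.3,5.5,0,0],
    [-1.5,1.2,5.5,0,0],
    [-1.5,1.2,5.5,0,0],
    [-1,1.2,5.5,0,0],
    [0,0,3,-7,0],
    [0,0,0,-7,0],
    [0,0,0,0,0],
  ],
)

```text
t: 5.45
ee_pos: [597.5, 232.8, 231.8]
orientation: [0.1, -3.139, 0.0]
ft_force: [-0.1, 0.2, 0.2]
width: 0.8
grasp_force: 0.0
```

```bash
python3 - <<'E'
from h import *
o=get_obs();print(o["t"],o["ee_pos"],o["orientation"],o["qpos"],o["ft_force"])
im=optics.get_image("wrist");c=optics.calibration("wrist");cv2.imwrite("pics/w1.png",im);np.save("c1.npy",c,allow_pickle=True)
for l in["short_button_top","short_collar_face","short_leg","long_leg"]: print(l,[(np.round(d["point"]),round(d["conf"],2)) for d in spotter.find_in("wrist",l)[:3]])
print(proj(c,(597,247,79)),c["xyz"])
cv2.imwrite("pics/w1b.png",cv2.resize(im,(768,576)))
E
```

```text
5.45 [597.54109393 232.75969227 231.83794033] [ 1.00363811e-01 -3.13921409e+00  3.66920115e-04] [ 3.52877839e-01  4.17476055e-01  1.56596595e+00  2.46781029e-05
  1.15895939e+00 -1.28184860e+00] [-0.09286948  0.17578294  0.19953877]
short_button_top [(array([267., 178.]), 0.57)]
short_collar_face [(array([273., 178.]), 0.91), (array([352.,  59.]), 0.36)]
short_leg [(array([247., 175.]), 0.57)]
long_leg [(array([309.,  56.]), 0.89)]
[265.93530996 179.09574559] [524.97857095 227.94224187 414.96357902]
```

View pics/w1b.png

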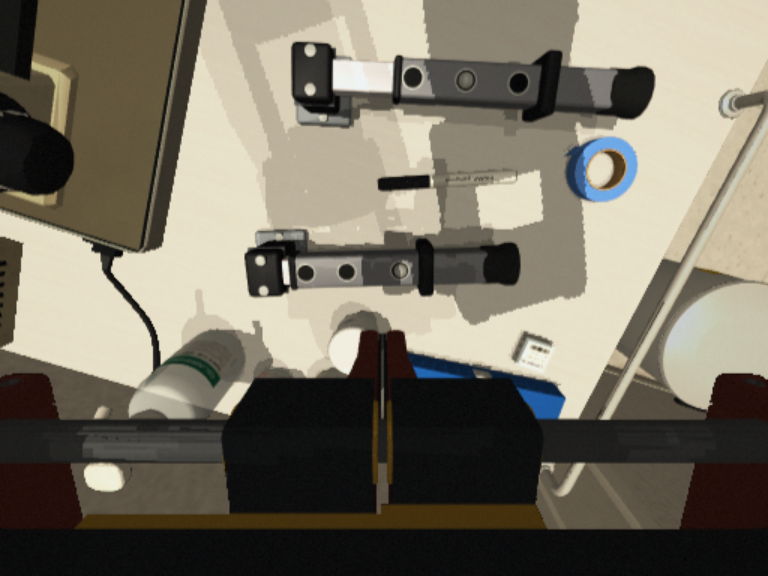

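Wrist view: the short leg's button is at (400,270) and its collar is at about (424,267) in the 1.5x picture. The clamp is at (265,271), and the shut, tapering fingertips are at (382,332).

```bash
python3 - <<'E'
from h import *
c=np.load("c1.npy",allow_pickle=True).item();t=optics.calibration("top");s=optics.calibration("scene")
im=cv2.imread("pics/w1.png")
g=im[165:195,190:300];a=cv2.resize(g,None,fx=7,fy=7,interpolation=cv2.INTER_CUBIC)
b=cv2.resize(im[210:270,205:305],None,fx=6,fy=6,interpolation=cv2.INTER_CUBIC)
W=max(a.shape[1],b.shape[1]);pad=lambda x:cv2.copyMakeBorder(x,0,0,0,W-x.shape[1],0)
cv2.imwrite("pics/w1c.png",np.vstack([pad(a),pad(b)]))
x,r=tri([ray(c,(266.7,180)),ray(t,(293.6,176.8))]);print("btn",x.round(1),np.round(r,1))
for p in[(203.5,181.3),(230.7,180.7),(266.7,180)]: print(onz(c,p,74).round(1))
for p in[(293.6,176.8),(317.4,175.4),(335.8,174.5)]: print(onz(t,p,74).round(1))
e=get_obs()["ee_pos"];print("tip",proj(c,e))
E
```

```text
btn [596.1 247.6  85. ] [0.7 0.7]
[605.8 167.8  74. ]
[602.9 202.5  74. ]
[599.2 248.3  74. ]
[597.9 246.7  74. ]
[601.9 201.8  74. ]
[604.7 167.1  74. ]
tip [254.91163402 225.12556408]
```

View pics/w1c.png

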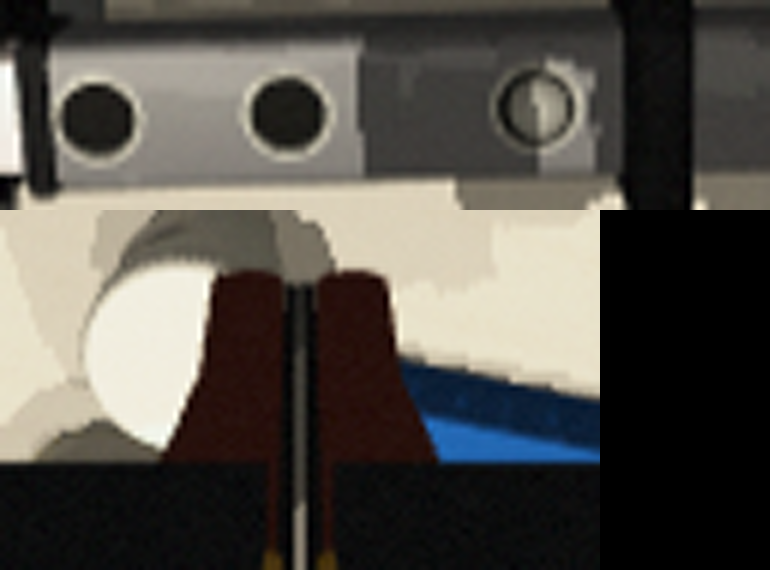

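Crop: the button is at about (537,107) in the upper strip with the collar just to its right. In the lower strip the shut tips span about 29 px, roughly 21 mm. I'll go above the button with the fingers slightly open.

Call:
move_arm(
  rows=[
    [-0.1,1.57,2,-1.2,3.4],
    [0,0,3,0,3.4],
    [0,0,3,0,3.4],
    [0,0,3,0,3.4],
    [0,0,2.2,0,3.4],
    [0,0,0,0,3.4],
  ],
)

```text
t: 6.45
ee_pos: [595.6, 248.6, 97.5]
orientation: [0.136, -3.134, 0.002]
ft_force: [-0.5, 0.5, -1.0]
width: 2.6
grasp_force: 0.0
```

```bash
python3 - <<'E'
from h import *
o=get_obs();print(o["t"],o["ee_pos"],rot(o["orientation"]).round(3),o["width"],o["ft_force"])
im=optics.get_image("wrist");c=optics.calibration("wrist");cv2.imwrite("pics/w2.png",im);np.save("c2.npy",c,allow_pickle=True)
e=o["ee_pos"];print("tip",proj(c,e),"btn",proj(c,(597.5,247.5,79)))
for l in["short_button_top","short_collar_face"]: print(l,[(np.round(d["point"]),round(d["conf"],2)) for d in spotter.find_in("wrist",l)[:3]])
cv2.imwrite("pics/w2c.png",cv2.resize(im[150:270,180:340],None,fx=5,fy=5,interpolation=cv2.INTER_CUBIC))
E
```

```text
6.45 [595.58348218 248.6061351   97.51044377] [[-0.996 -0.087 -0.005]
 [-0.087  0.996 -0.002]
 [ 0.005 -0.001 -1.   ]] 2.5871590108445166 [-0.48090322  0.53410578 -0.9911827 ]
tip [254.64119292 222.34891213] btn [253.02114538 215.96986041]
short_button_top [(array([256., 217.]), 0.57), (array([269., 213.]), 0.55)]
short_collar_face [(array([269., 213.]), 0.77)]
```

View pics/w2c.png

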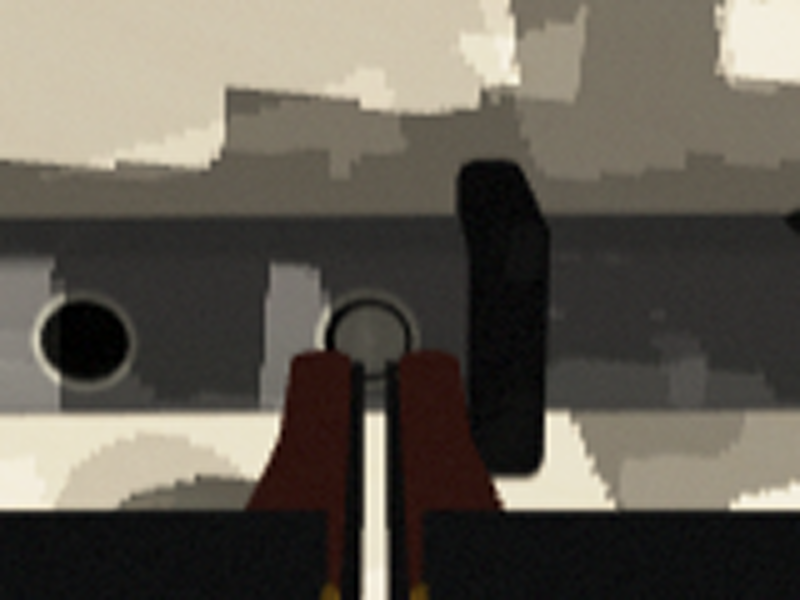

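The button is at crop (369,338), right under the finger gap. The collar's clamp-side face is at about column 468, just beyond the leading finger. I'll shut the fingers and shift 3 mm outward and 3 mm in +x.

Call:
move_arm(
  rows=[
    [-0.3,0.3,0,0,0],
    [0,0,0.7,0,0],
    [0,0,0.6,0,0],
    [0,0,0.2,0,0],
    [0,0,0,0,0],
    [0,0,0,0,0],
  ],
)

```text
t: 7.35
ee_pos: [600.4, 251.8, 85.6]
orientation: [-0.135, 3.139, 0.0]
ft_force: [0.5, 0.2, 0.2]
width: 0.6
grasp_force: 0.0
```

Call:
move_arm(
  rows=[
    [0,0,0.2,0,0],
    [0,0,0.1,0,0],
    [0,0,0.1,0,0],
    [0,0,0,0,0],
    [0,0,0,0,0],
  ],
)

```text
t: 7.98
ee_pos: [600.3, 251.7, 81.5]
orientation: [0.135, -3.139, -0.0]
ft_force: [0.3, -0.6, -0.9]
width: 0.4
grasp_force: 0.0
```

Call:
move_arm(
  rows=[
    [0,0,0.1,0,0],
    [0,0,0.1,0,0],
    [0,0,0.1,0,0],
    [0,0,0,0,0],
    [0,0,0,0,0],
  ],
)

```text
t: 8.6
ee_pos: [600.3, 251.8, 78.5]
orientation: [0.135, -3.139, -0.0]
ft_force: [0.4, -0.4, 0.4]
width: 0.7
grasp_force: 0.0
```

Call:
move_arm(
  rows=[
    [0,0,0.1,0,0],
    [0,0,0.1,0,0],
    [0,0,0,0,0],
    [0,0,0,0,0],
  ],
)

```text
t: 9.1
ee_pos: [600.4, 251.8, 76.5]
orientation: [-0.135, 3.139, 0.0]
ft_force: [-0.5, -0.4, -0.1]
width: 0.4
grasp_force: 0.0
```

Call:
move_arm(
  rows=[
    [0,0,0.1,0,0],
    [0,0,0.1,0,0],
    [0,0,0,0,0],
    [0,0,0,0,0],
  ],
)

```text
t: 9.6
ee_pos: [600.4, 251.8, 74.5]
orientation: [0.135, -3.139, -0.0]
ft_force: [-0.1, 0.1, 0.5]
width: 0.8
grasp_force: 0.0
```

```bash
python3 - <<'E'
from h import *
o=get_obs();print(o["t"],o["ee_pos"],o["ft_force"],o["moment"])
im=optics.get_image("wrist");print(np.array([get_obs()["ft_force"] for _ in range(3)]))
a=cv2.resize(im[150:270,180:340],None,fx=3,fy=3,interpolation=cv2.INTER_CUBIC)
s=optics.get_image("scene");p=proj(optics.calibration("scene"),(600,252,74));print(p)
u,v=p.astype(int);b=cv2.resize(s[v-25:v+25,u-25:u+25],(300,300),interpolation=cv2.INTER_CUBIC)
b=cv2.copyMakeBorder(b,0,60,0,0,0);cv2.imwrite("pics/w3.png",np.hstack([a,b]))
E
```

```text
9.6 [600.35151679 251.7703536   74.46838461] [-0.05801598  0.05658528  0.51189543] [ 0.10704642 -0.12602688  0.00154786]
[[ 0.01284659 -0.18635787  0.46299862]
 [ 0.01284659 -0.18635787  0.46299862]
 [ 0.01284659 -0.18635787  0.46299862]]
[260.94762684 169.08872005]
```

View pics/w3.png

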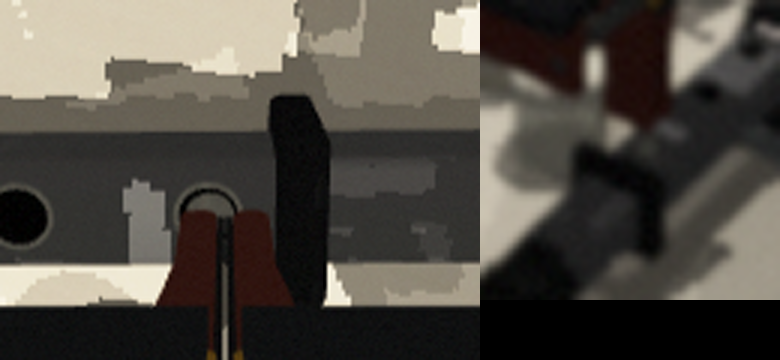

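Left: the fingertips' edge is at about (225,211), with the button's hole arc still showing at (209,187). Right: in the scene view the finger's bottom edge runs from (605,90) to (650,128), well above the tube. So the tip seems higher than the nominal TCP; I'll quantify it.

```bash
python3 - <<'E'
from h import *
o=get_obs();e=np.array(o["ee_pos"]);c=optics.calibration("wrist");s=optics.calibration("scene")
print(ctrl.grip_point_offset)
for w in (0,5,10,11):
    oo,d=ray(c,(254.7,220.3));t=(e[0]-w-oo[0])/d[0];print(w,(oo+d*t).round(1))
for (a,b) in [(605,90),(650,128),(628,109)]:
    p=((a-480)/6+235,b/6+144)
    for yy in (10.5,): 
        oo,d=ray(s,p);t=(e[1]+yy-oo[1])/d[1];print(np.round(p,1),(oo+d*t).round(1))
print(e,o["t"])
E
```

```text
18.700000000000003
0 [600.4 251.6  65.8]
5 [595.4 251.2  79. ]
10 [590.4 250.7  92.1]
11 [589.4 250.6  94.7]
[255.8 159. ] [607.2 262.2 110.5]
[263.3 165.3] [582.8 262.2 103.6]
[259.7 162.2] [594.7 262.2 107.2]
[600.37231006 251.7360312   74.49442442] 9.7
```

Call:
move_arm(
  rows=[
    [0,0,0.1,0,0],
    [0,0,0.1,0,0],
    [0,0,0.1,0,0],
    [0,0,0,0,0],
  ],
)

```text
t: 10.2
ee_pos: [600.3, 251.7, 71.3]
orientation: [0.135, -3.138, 0.0]
ft_force: [0.3, 0.3, 0.1]
width: 0.4
grasp_force: 0.0
```

Call:
move_arm(
  rows=[
    [0,0,0.1,0,0],
    [0,0,0.1,0,0],
    [0,0,0,0,0],
  ],
)

```text
t: 10.58
ee_pos: [600.3, 251.7, 69.4]
orientation: [0.135, -3.138, 0.0]
ft_force: [-0.1, 0.9, 0.4]
width: 0.6
grasp_force: 0.0
```

Call:
move_arm(
  rows=[
    [0,0,0.1,0,0],
    [0,0,0.1,0,0],
    [0,0,0,0,0],
  ],
)

```text
t: 10.95
ee_pos: [600.3, 251.7, 67.4]
orientation: [0.135, -3.139, 0.0]
ft_force: [-1.2, 0.3, 1.4]
width: 0.6
grasp_force: 0.0
```

Call:
move_arm(
  rows=[
    [0,0,0.1,0,0],
    [0,0,0.1,0,0],
    [0,0,0.1,0,0],
    [0,0,0,0,0],
  ],
)

```text
t: 11.45
ee_pos: [600.3, 251.7, 64.4]
orientation: [0.135, -3.139, 0.0]
ft_force: [-0.6, -0.7, -0.6]
width: 0.5
grasp_force: 0.0
```

```bash
python3 - <<'E'
from h import *
o=get_obs();print(o["t"],o["ee_pos"],o["ft_force"],o["moment"],o["qpos"])
im=optics.get_image("wrist")
a=cv2.resize(im[150:270,180:340],None,fx=3,fy=3,interpolation=cv2.INTER_CUBIC)
t=optics.get_image("top")[145:215,240:340]
b=cv2.resize(t,(480,336),interpolation=cv2.INTER_CUBIC)
s=optics.get_image("scene")[125:195,215:305]
d=cv2.resize(s,None,fx=3.4,fy=3.4,interpolation=cv2.INTER_CUBIC)
C=np.zeros((600,800,3),np.uint8);C[:360,:480]=a;C[:238,480:786]=d;C[360:600,:480]=b[:240];cv2.imwrite("pics/w4.png",C)
E
```

```text
11.45 [600.28643852 251.74064325  64.37385598] [-0.58422212 -0.68041523 -0.5543709 ] [ 0.08277393 -0.13672822  0.03833722] [ 3.78804721e-01  6.29956355e-01  1.64565326e+00  8.08973841e-06
  8.66144556e-01 -1.27799186e+00]
```

View pics/w4.png

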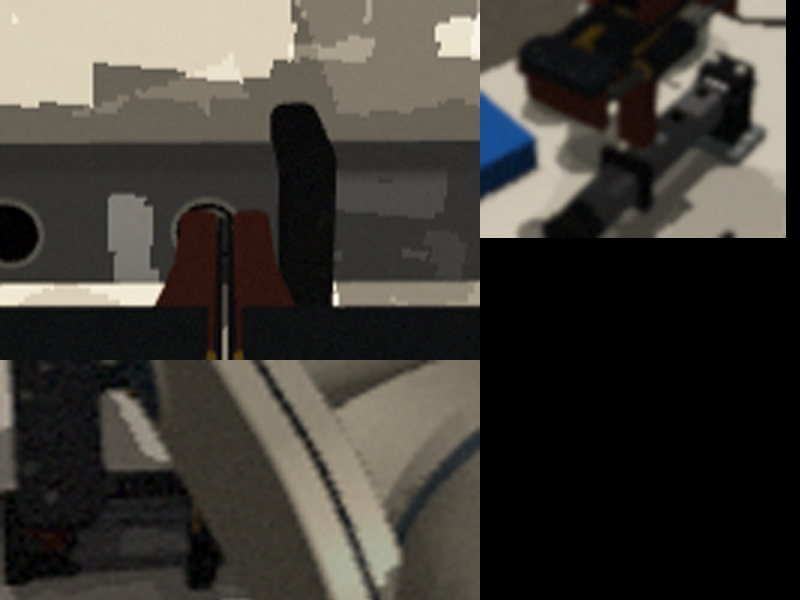

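Wrist part: the fingertips (edge at row 210) now cover all but the top arc of the button's hole at (205,205), and the leading finger is close to the collar at column 280. Scene part: the finger stands just above the tube behind the collar. I'll keep descending by feel.

Call:
move_arm(
  rows=[
    [0,0,0.1,0,0],
    [0,0,0.1,0,0],
    [0,0,0,0,0],
  ],
)

```text
t: 11.98
ee_pos: [600.3, 251.7, 62.3]
orientation: [0.135, -3.138, 0.0]
ft_force: [-0.3, -0.5, -0.2]
width: 0.6
grasp_force: 0.0
```

Call:
move_arm(
  rows=[
    [0,0,0.1,0,0],
    [0,0,0.1,0,0],
    [0,0,0,0,0],
  ],
)

```text
t: 12.35
ee_pos: [600.2, 251.7, 60.4]
orientation: [0.135, -3.138, 0.0]
ft_force: [0.1, 0.7, -0.4]
width: 0.8
grasp_force: 0.0
```

Call:
move_arm(
  rows=[
    [0,0,0.1,0,0],
    [0,0,0.1,0,0],
    [0,0,0,0,0],
  ],
)

```text
t: 12.72
ee_pos: [600.4, 251.8, 58.7]
orientation: [-0.135, 3.139, 0.0]
ft_force: [-1.2, -0.5, 2.4]
width: 0.4
grasp_force: 0.8
```

Call:
move_arm(
  rows=[
    [0,0,0.1,0,0],
    [0,0,0,0,0],
  ],
)

```text
t: 12.98
ee_pos: [600.4, 251.8, 57.6]
orientation: [-0.135, 3.138, 0.0]
ft_force: [-1.0, 0.5, 3.6]
width: 0.4
grasp_force: 1.4
```

Call:
move_arm(
  rows=[
    [0,0,0.1,0,0],
    [0,0,0,0,0],
  ],
)

```text
t: 13.22
ee_pos: [600.5, 251.9, 56.6]
orientation: [-0.135, 3.138, 0.0]
ft_force: [-0.7, 0.1, 2.8]
width: 0.8
grasp_force: 1.5
```

Call:
move_arm(
  rows=[
    [0,0,0.1,0,0],
    [0,0,0,0,0],
  ],
)

```text
t: 13.48
ee_pos: [600.4, 251.8, 55.5]
orientation: [-0.135, 3.139, 0.0]
ft_force: [-0.8, 0.2, 3.8]
width: 0.7
grasp_force: 1.7
```

Soft spring force, as it should be on the button.

Call:
move_arm(
  rows=[
    [0,0,0.1,0,0],
    [0,0,0,0,0],
  ],
)

```text
t: 13.72
ee_pos: [600.4, 251.8, 54.5]
orientation: [-0.135, 3.139, 0.0]
ft_force: [-0.4, 0.0, 4.5]
width: 0.5
grasp_force: 1.8
```

Call:
move_arm(
  rows=[
    [0,0,0.05,0,0],
    [0,0,0,0,0],
  ],
)

```text
t: 13.98
ee_pos: [600.4, 251.8, 54.2]
orientation: [-0.135, 3.138, 0.0]
ft_force: [-1.6, -0.1, 4.9]
width: 0.5
grasp_force: 2.6
```

Call:
move_arm(
  rows=[
    [0,0,0.05,0,0],
    [0,0,0,0,0],
  ],
)

```text
t: 14.22
ee_pos: [600.4, 251.8, 54.2]
orientation: [-0.135, 3.138, 0.0]
ft_force: [-2.2, -0.9, 9.1]
width: 0.2
grasp_force: 4.3
```

Call:
move_arm(
  rows=[
    [0,0,0.05,0,0],
    [0,0,0,0,0],
  ],
)

```text
t: 14.48
ee_pos: [600.5, 251.8, 54.1]
orientation: [-0.135, 3.138, 0.0]
ft_force: [-3.1, -0.5, 13.2]
width: 0.5
grasp_force: 6.1
```

Call:
move_arm(
  rows=[
    [0,0.05,-0.05,0,0],
    [0,0.05,0,0,0],
    [0,0,0,0,0],
  ],
)

```text
t: 14.85
ee_pos: [600.4, 252.1, 54.2]
orientation: [-0.135, 3.138, -0.001]
ft_force: [-1.4, -3.5, 9.7]
width: 0.6
grasp_force: 5.0
```

Call:
move_arm(
  rows=[
    [0,0.05,0,0,0],
    [0,0,0,0,0],
  ],
)

```text
t: 15.1
ee_pos: [600.4, 252.3, 54.2]
orientation: [-0.135, 3.139, -0.002]
ft_force: [-0.4, -5.1, 9.5]
width: 0.6
grasp_force: 5.3
```

Call:
move_arm(
  rows=[
    [0,0.05,0,0,0],
    [0,0,0,0,0],
  ],
)

```text
t: 15.35
ee_pos: [600.4, 253.0, 54.1]
orientation: [-0.135, 3.139, -0.001]
ft_force: [-1.0, -2.7, 9.4]
width: 0.2
grasp_force: 4.8
```

Call:
move_arm(
  rows=[
    [0,0.05,0,0,0],
    [0,0.05,0,0,0],
    [0,0,0,0,0],
  ],
)

```text
t: 15.72
ee_pos: [600.2, 254.0, 54.1]
orientation: [-0.135, 3.139, -0.001]
ft_force: [-1.1, -2.7, 8.8]
width: 0.5
grasp_force: 4.8
```

Call:
move_arm(
  rows=[
    [0,0.05,0,0,0],
    [0,0.05,0,0,0],
    [0,0,0,0,0],
  ],
)

```text
t: 16.1
ee_pos: [600.2, 255.1, 54.2]
orientation: [-0.135, 3.139, -0.001]
ft_force: [-0.9, -3.3, 9.5]
width: 0.4
grasp_force: 4.6
```

Call:
move_arm(
  rows=[
    [0,0.05,0,0,0],
    [0,0.05,0,0,0],
    [0,0,0,0,0],
  ],
)

```text
t: 16.48
ee_pos: [600.1, 255.8, 54.2]
orientation: [-0.135, 3.139, -0.002]
ft_force: [-1.8, -4.1, 9.5]
width: 0.3
grasp_force: 4.7
```

Call:
move_arm(
  rows=[
    [0,0.05,0,0,0],
    [0,0.05,0,0,0],
    [0,0,0,0,0],
  ],
)

```text
t: 16.85
ee_pos: [600.1, 256.4, 54.1]
orientation: [-0.135, 3.139, -0.003]
ft_force: [-0.6, -7.2, 10.1]
width: 0.7
grasp_force: 4.8
```

Call:
move_arm(
  rows=[
    [0,0.05,0,0,0],
    [0,0.05,0,0,0],
    [0,0,0,0,0],
  ],
)

```text
t: 17.23
ee_pos: [600.1, 257.3, 54.1]
orientation: [-0.136, 3.138, -0.003]
ft_force: [-0.9, -7.1, 9.4]
width: 0.3
grasp_force: 4.8
```

Call:
move_arm(
  rows=[
    [0,0.05,0,0,0],
    [0,0.05,0,0,0],
    [0,0,0,0,0],
  ],
)

```text
t: 17.6
ee_pos: [600.1, 258.1, 54.1]
orientation: [-0.135, 3.138, -0.003]
ft_force: [-0.5, -8.1, 9.9]
width: 0.4
grasp_force: 4.9
```

Call:
move_arm(
  rows=[
    [0,0.05,0,0,0],
    [0,0.05,0,0,0],
    [0,0,0,0,0],
  ],
)

```text
t: 17.98
ee_pos: [600.1, 259.0, 54.1]
orientation: [-0.136, 3.138, -0.003]
ft_force: [-0.8, -8.4, 8.8]
width: 0.4
grasp_force: 5.3
```

Call:
move_arm(
  rows=[
    [0,0.05,0,0,0],
    [0,0.05,0,0,0],
    [0,0,0,0,0],
  ],
)

```text
t: 18.35
ee_pos: [600.0, 259.3, 54.1]
orientation: [-0.136, 3.138, -0.005]
ft_force: [0.1, -11.5, 10.0]
width: 0.3
grasp_force: 6.7
```

Call:
move_arm(
  rows=[
    [0,0.05,0,0,0],
    [0,0.05,0,0,0],
    [0,0,0,0,0],
  ],
)

```text
t: 18.73
ee_pos: [600.0, 259.5, 54.1]
orientation: [-0.136, 3.139, -0.007]
ft_force: [0.4, -14.8, 10.4]
width: 0.5
grasp_force: 8.6
```

```bash
python3 - <<'E'
from h import *
o=get_obs();print(o["t"],o["ee_pos"],o["ft_force"],o["moment"])
im=optics.get_image("wrist");c=optics.calibration("wrist");cv2.imwrite("pics/w5.png",im);np.save("c5.npy",c,allow_pickle=True)
s=optics.get_image("scene");cv2.imwrite("pics/s5.png",s)
a=cv2.resize(im[165:265,150:310],None,fx=5,fy=5,interpolation=cv2.INTER_CUBIC)
for y,k in((248.1,0),):
    print("btn proj",proj(c,(598.7,y,74)))
cv2.imwrite("pics/w5c.png",a)
E
```

```text
18.725 [600.02494256 259.47417255  54.13370316] [  0.38693276 -14.79871698  10.42572477] [-2.44348537 -0.28268379  0.0453715 ]
btn proj [237.41064665 232.85494793]
```

View pics/w5c.png

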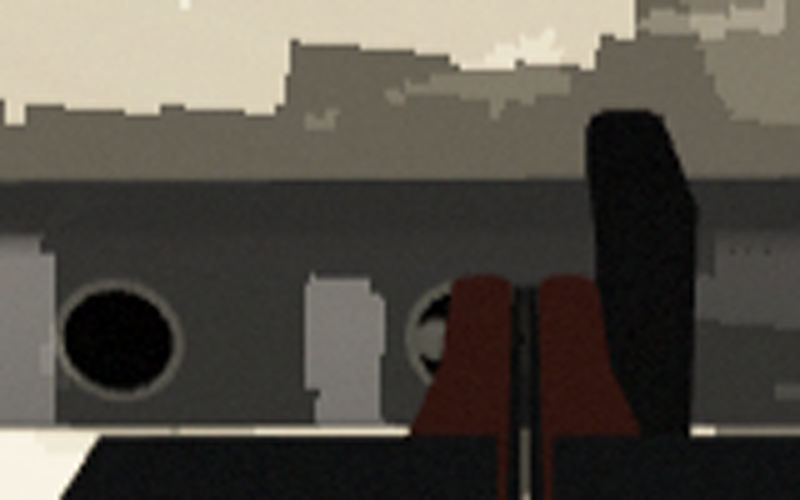

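The button dome is at about (432,338), still inside its hole (left rim 408), so the tube has not moved. The leading finger is now on the collar at column 600, and the trailing finger's edge (450) barely covers the button's top. I'll back off, open the fingers about 5 mm so the trailing finger covers the button, and redo it.

Call:
move_arm(
  rows=[
    [0,-0.4,0,0,0],
    [0,0,-0.5,0,0],
    [0,-0.37,-0.6,0,5.5],
    [0,0,0,0,5.5],
    [0,0,0,0,5.5],
    [0,0,0,0,5.5],
  ],
)

```text
t: 19.58
ee_pos: [599.8, 255.2, 64.3]
orientation: [0.135, -3.138, 0.0]
ft_force: [0.4, 0.1, 0.2]
width: 4.7
grasp_force: 0.0
```

Call:
move_arm(
  rows=[
    [0,0,0.3,0,5.5],
    [0,0,0.3,0,5.5],
    [0,0,0.1,0,5.5],
    [0,0,0,0,5.5],
  ],
)

```text
t: 20.08
ee_pos: [600.4, 254.6, 57.8]
orientation: [-0.135, 3.138, -0.001]
ft_force: [-0.2, -3.2, 3.9]
width: 5.3
grasp_force: 3.2
```

Call:
move_arm(
  rows=[
    [0,0,-0.3,0,5.5],
    [0,0.2,0,0,5.5],
    [0,0,0.2,0,5.5],
    [0,0,0.1,0,5.5],
    [0,0,0,0,5.5],
  ],
)

```text
t: 20.7
ee_pos: [600.7, 255.9, 59.2]
orientation: [-0.136, 3.137, -0.002]
ft_force: [-2.1, -10.6, 15.4]
width: 4.8
grasp_force: 7.2
```

Call:
move_arm(
  rows=[
    [0,0,0.1,0,5.5],
    [0,0,0.1,0,5.5],
    [0,0,0,0,5.5],
  ],
)

```text
t: 21.08
ee_pos: [601.5, 255.5, 57.4]
orientation: [-0.135, 3.136, -0.003]
ft_force: [1.4, -11.1, 14.3]
width: 4.4
grasp_force: 8.9
```

Call:
move_arm(
  rows=[
    [0,-0.2,0,0,5.5],
    [0,0,0,0,5.5],
    [0,0,0,0,5.5],
  ],
)

```text
t: 21.45
ee_pos: [601.4, 255.0, 57.0]
orientation: [-0.135, 3.136, 0.0]
ft_force: [-0.4, -4.7, 9.0]
width: 4.6
grasp_force: 6.2
```

Call:
move_arm(
  rows=[
    [0,-0.15,0,0,5.5],
    [0,0,0,0,5.5],
  ],
)

```text
t: 21.7
ee_pos: [601.2, 254.2, 56.2]
orientation: [-0.135, 3.136, 0.002]
ft_force: [1.2, 1.7, 2.9]
width: 4.8
grasp_force: 1.8
```

```bash
python3 - <<'E'
from h import *
o=get_obs();print(o["t"],o["ee_pos"],o["ft_force"],o["moment"],rot(o["orientation"]).round(4)[:,2])
im=optics.get_image("wrist");cv2.imwrite("pics/w6.png",im);a=cv2.imread("pics/w5.png")
# edges along row of fingers just below tip: classify red finger & collar dark pixels
for n,i in(("5",a),("6",im)):
  for r in(224,228,232,238,244):
    row=i[r,215:300].astype(int);red=(row[:,2]-row[:,1]>20);print(n,r,"".join("R" if q else("#" if b.sum()<75 else "o" if b.sum()>240 else ".") for q,b in zip(red,row)))
E
```

```text
21.7 [601.17111832 254.24829089  56.17556541] [1.23399836 1.69230945 2.86113285] [ 0.25016102 -0.54446744 -0.00679226] [ 0.0022  0.0012 -1.    ]
5 224 ooooooooooo.........o...#RRRRRRRRRRRR.####.RRRRRRRRRRRR###################...........
5 228 oooooooooooo.......##..##RRRRRRRRRRRR##..##RRRRRRRRRRRR###################...........
5 232 oooooooooooo.......oooo.RRRRRRRRRRRRR###.##RRRRRRRRRRRRR##################...........
5 238 ooooooooooo........o###RRRRRRRRRRRRRR##..##RRRRRRRRRRRRRR################............
5 244 ooooooooooo.........RRRRRRRRRRRRRRRRR#######RRRRRRRRRRRRRRRR#############............
6 224 ooooooooooo...........RRRRRRRRRRRR#######...##RRRRRRRRRRRR####################.......
6 228 ooooooooooo..........RRRRRRRRRRRR.##..#########RRRRRRRRRRRR###################.......
6 232 ooooooooooo.........RRRRRRRRRRRRR###..#########RRRRRRRRRRRRR##################.......
6 238 oooooooooo.........RRRRRRRRRRRRRR#######....###RRRRRRRRRRRRRR################........
6 244 ooooooooooooo...RRRRRRRRRRRRRRRR####........####RRRRRRRRRRRRRRRR#############........
```

Call:
move_arm(
  rows=[
    [0,0,-0.9,0,5.5],
    [0,0.33,0,0,3.9],
    [0,0,0,0,3.9],
    [0,0,0,0,3.9],
  ],
)

```text
t: 22.25
ee_pos: [599.5, 256.7, 64.1]
orientation: [0.135, -3.138, 0.001]
ft_force: [0.4, -0.6, -0.3]
width: 3.3
grasp_force: 0.0
```

Call:
move_arm(
  rows=[
    [0,0,0.3,0,3.9],
    [0,0,0.2,0,3.9],
    [0,0,0.1,0,3.9],
    [0,0,0,0,3.9],
  ],
)

```text
t: 22.75
ee_pos: [600.2, 257.0, 60.7]
orientation: [-0.135, 3.138, 0.001]
ft_force: [-6.4, -1.8, 18.6]
width: 3.7
grasp_force: 9.2
```

Call:
move_arm(
  rows=[
    [0,0,0.1,0,3.9],
    [0,0,0.1,0,3.9],
    [0,0,0,0,3.9],
  ],
)

```text
t: 23.12
ee_pos: [600.3, 257.1, 60.3]
orientation: [-0.135, 3.138, 0.001]
ft_force: [-10.6, -4.0, 31.0]
width: 3.4
grasp_force: 15.0
```

Call:
move_arm(
  rows=[
    [0,0,-0.8,0,3.9],
    [0,-0.3,0,0,5.0],
    [0,0,0,0,5.0],
    [0,0,0,0,5.0],
  ],
)

```text
t: 23.62
ee_pos: [599.8, 253.6, 63.7]
orientation: [0.135, -3.138, 0.001]
ft_force: [-0.6, 0.7, -0.3]
width: 4.5
grasp_force: 0.0
```

Call:
move_arm(
  rows=[
    [0,0,0.3,0,5.0],
    [0,0,0.2,0,5.0],
    [0,0,0.1,0,5.0],
    [0,0,0,0,5.0],
  ],
)

```text
t: 24.12
ee_pos: [600.1, 253.9, 58.6]
orientation: [0.135, -3.139, -0.0]
ft_force: [-1.2, 0.4, 2.4]
width: 4.2
grasp_force: 1.0
```

Good, that is a clean spring contact. On down to flush.

Call:
move_arm(
  rows=[
    [0,0,0.1,0,5.0],
    [0,0,0.1,0,5.0],
    [0,0,0.1,0,5.0],
    [0,0,0,0,5.0],
  ],
)

```text
t: 24.62
ee_pos: [600.1, 253.9, 55.4]
orientation: [0.135, -3.139, -0.0]
ft_force: [-2.2, 0.4, 4.7]
width: 4.2
grasp_force: 1.7
```

Call:
move_arm(
  rows=[
    [0,0,0.1,0,5.0],
    [0,0,0.05,0,5.0],
    [0,0,0,0,5.0],
  ],
)

```text
t: 25.0
ee_pos: [600.1, 253.8, 54.2]
orientation: [0.135, -3.139, -0.0]
ft_force: [-2.3, 0.6, 7.2]
width: 4.2
grasp_force: 2.8
```

Call:
move_arm(
  rows=[
    [0,0.03,0.05,0,5.0],
    [0,0.05,0,0,5.0],
    [0,0,0,0,5.0],
  ],
)

```text
t: 25.38
ee_pos: [600.1, 254.1, 54.2]
orientation: [0.135, -3.139, 0.001]
ft_force: [-2.7, -3.2, 10.2]
width: 4.3
grasp_force: 5.1
```

Call:
move_arm(
  rows=[
    [0,0.05,0,0,5.0],
    [0,0.05,0,0,5.0],
    [0,0,0,0,5.0],
  ],
)

```text
t: 25.75
ee_pos: [600.1, 255.0, 54.2]
orientation: [-0.135, 3.139, -0.001]
ft_force: [-2.8, -3.9, 10.8]
width: 4.6
grasp_force: 5.0
```

Call:
move_arm(
  rows=[
    [0,0.05,0,0,5.0],
    [0,0.05,0,0,5.0],
    [0,0,0,0,5.0],
  ],
)

```text
t: 26.12
ee_pos: [600.0, 255.4, 54.1]
orientation: [0.135, -3.139, 0.003]
ft_force: [-2.9, -6.0, 11.1]
width: 4.9
grasp_force: 5.2
```

Call:
move_arm(
  rows=[
    [0,0.05,0,0,5.0],
    [0,0.05,0,0,5.0],
    [0,0,0,0,5.0],
  ],
)

```text
t: 26.5
ee_pos: [600.2, 256.3, 54.2]
orientation: [-0.135, 3.138, -0.003]
ft_force: [-1.9, -7.2, 10.4]
width: 4.2
grasp_force: 5.3
```

Call:
move_arm(
  rows=[
    [0,0.05,0,0,5.0],
    [0,0.05,0,0,5.0],
    [0,0,0,0,5.0],
  ],
)

```text
t: 26.88
ee_pos: [600.1, 257.4, 54.2]
orientation: [-0.135, 3.138, -0.002]
ft_force: [-1.1, -6.5, 9.5]
width: 4.3
grasp_force: 5.3
```

Call:
move_arm(
  rows=[
    [0,0.05,0,0,5.0],
    [0,0.05,0,0,5.0],
    [0,0,0,0,5.0],
  ],
)

```text
t: 27.25
ee_pos: [600.0, 257.8, 54.1]
orientation: [0.136, -3.139, 0.004]
ft_force: [-1.8, -8.6, 10.6]
width: 4.2
grasp_force: 5.8
```

Call:
move_arm(
  rows=[
    [0,0.05,0,0,5.0],
    [0,0.05,0,0,5.0],
    [0,0,0,0,5.0],
  ],
)

```text
t: 27.62
ee_pos: [599.8, 259.4, 54.1]
orientation: [-0.135, 3.139, -0.002]
ft_force: [-2.1, -5.4, 10.0]
width: 4.5
grasp_force: 5.4
```

Call:
move_arm(
  rows=[
    [0,0.05,0,0,5.0],
    [0,0.05,0,0,5.0],
    [0,0,0,0,5.0],
  ],
)

```text
t: 28.0
ee_pos: [599.7, 260.8, 54.1]
orientation: [-0.135, 3.138, -0.002]
ft_force: [-2.7, -3.6, 10.0]
width: 4.4
grasp_force: 5.2
```

Call:
move_arm(
  rows=[
    [0,0.05,0,0,5.0],
    [0,0.05,0,0,5.0],
    [0,0,0,0,5.0],
  ],
)

```text
t: 28.38
ee_pos: [599.6, 262.0, 54.1]
orientation: [-0.135, 3.138, -0.001]
ft_force: [-2.7, -4.5, 9.0]
width: 4.5
grasp_force: 5.0
```

The force is falling, so the button has gone under the wall. I'll go on faster.

Call:
move_arm(
  rows=[
    [0,0.1,0,0,5.0],
    [0,0.1,0,0,5.0],
    [0,0.1,0,0,5.0],
    [0,0,0,0,5.0],
  ],
)

```text
t: 28.88
ee_pos: [599.3, 265.0, 54.1]
orientation: [-0.135, 3.139, -0.001]
ft_force: [-2.6, -2.9, 9.0]
width: 4.3
grasp_force: 5.0
```

Call:
move_arm(
  rows=[
    [0,0.1,0,0,5.0],
    [0,0.1,0,0,5.0],
    [0,0.1,0,0,5.0],
    [0,0,-0.2,0,5.0],
    [0,0,0,0,5.0],
  ],
)

```text
t: 29.5
ee_pos: [598.9, 268.1, 55.2]
orientation: [0.135, -3.139, 0.001]
ft_force: [0.4, -3.6, 2.5]
width: 4.2
grasp_force: 1.6
```

Call:
move_arm(
  rows=[
    [0,0.14,0,0,5.0],
    [0,0.14,0,0,5.0],
    [0,0.14,0,0,5.0],
    [0,0.14,0,0,5.0],
    [0,0.14,0,0,5.0],
    [0,0.14,0,0,5.0],
    [0,0.14,0,0,5.0],
    [0,0.14,0,0,5.0],
    [0,0.14,0,0,5.0],
    [0,0,0,0,5.0],
  ],
)

```text
t: 30.75
ee_pos: [597.9, 281.8, 55.7]
orientation: [-0.135, 3.138, 0.001]
ft_force: [0.0, 0.3, 0.2]
width: 4.7
grasp_force: 0.0
```

Call:
move_arm(
  rows=[
    [0,0.1,0,0,5.0],
    [0,0.1,0,0,5.0],
    [0,0,0,0,5.0],
  ],
)

```text
t: 31.12
ee_pos: [597.8, 283.3, 55.7]
orientation: [-0.135, 3.138, 0.0]
ft_force: [1.0, -0.9, 1.6]
width: 4.4
grasp_force: 0.8
```

Call:
move_arm(
  rows=[
    [0,0.1,0,0,5.0],
    [0,0.1,0,0,5.0],
    [0,0,0,0,5.0],
  ],
)

```text
t: 31.5
ee_pos: [597.4, 285.5, 55.5]
orientation: [-0.135, 3.139, 0.001]
ft_force: [-0.6, 0.1, 0.2]
width: 4.2
grasp_force: 0.0
```

Call:
move_arm(
  rows=[
    [0,0.1,0,0,5.0],
    [0,0.1,0,0,5.0],
    [0,0,0,0,5.0],
  ],
)

```text
t: 31.88
ee_pos: [597.2, 287.0, 55.4]
orientation: [0.135, -3.138, 0.0]
ft_force: [0.5, -2.8, 0.1]
width: 4.1
grasp_force: 1.4
```

Call:
move_arm(
  rows=[
    [0,0.1,0,0,5.0],
    [0,0.1,0,0,5.0],
    [0,0.1,0,0,5.0],
  ],
)

```text
t: 32.25
ee_pos: [596.9, 290.2, 55.4]
orientation: [0.135, -3.138, 0.0]
ft_force: [0.6, -3.1, 0.1]
width: 4.5
grasp_force: 1.6
```

Call:
move_arm(
  rows=[
    [0,0.1,0,0,5.0],
    [0,0.1,0,0,5.0],
    [0,0.1,0,0,5.0],
  ],
)

```text
t: 32.62
ee_pos: [596.8, 293.6, 55.5]
orientation: [-0.135, 3.138, 0.001]
ft_force: [0.1, -0.9, -0.6]
width: 4.4
grasp_force: 0.6
```

Call:
move_arm(
  rows=[
    [0,0.1,0,0,5.0],
    [0,0.1,0,0,5.0],
    [0,0.05,0,0,5.0],
  ],
)

```text
t: 33.0
ee_pos: [596.6, 295.8, 55.6]
orientation: [-0.135, 3.138, 0.0]
ft_force: [0.5, -0.2, 0.2]
width: 4.5
grasp_force: 0.0
```

Call:
move_arm(
  rows=[
    [0,0.1,0,0,5.0],
    [0,0.1,0,0,5.0],
  ],
)

```text
t: 33.25
ee_pos: [596.4, 297.4, 55.5]
orientation: [-0.135, 3.139, -0.001]
ft_force: [0.2, -2.3, 0.2]
width: 4.3
grasp_force: 0.8
```

Call:
move_arm(
  rows=[
    [0,0.1,0,0,5.0],
    [0,0.05,0,0,5.0],
  ],
)

```text
t: 33.5
ee_pos: [596.3, 299.0, 55.5]
orientation: [0.135, -3.139, 0.0]
ft_force: [-0.8, -1.0, 0.8]
width: 4.3
grasp_force: 0.8
```

Call:
move_arm(
  rows=[
    [0,0.1,0,0,5.0],
    [0,0.05,0,0,5.0],
  ],
)

```text
t: 33.75
ee_pos: [596.2, 299.9, 55.5]
orientation: [0.135, -3.139, 0.002]
ft_force: [0.5, -6.4, 1.1]
width: 4.3
grasp_force: 3.1
```

Call:
move_arm(
  rows=[
    [0,0.1,0,0,5.0],
    [0,0.05,0,0,5.0],
  ],
)

```text
t: 34.0
ee_pos: [596.1, 300.3, 55.5]
orientation: [0.136, -3.138, 0.004]
ft_force: [1.6, -10.4, 2.7]
width: 4.0
grasp_force: 5.3
```

The tube stopped where expected, at about 45 mm. Now the lean, in small steps.

Call:
move_arm(
  rows=[
    [0,0.03,0,0,5.0],
    [0,0,0,0,5.0],
  ],
)

```text
t: 34.25
ee_pos: [596.1, 300.4, 55.5]
orientation: [0.135, -3.138, 0.004]
ft_force: [1.3, -10.3, 3.1]
width: 4.2
grasp_force: 5.2
```

Call:
move_arm(
  rows=[
    [0,0.04,0,0,5.0],
    [0,0,0,0,5.0],
  ],
)

```text
t: 34.5
ee_pos: [596.1, 300.5, 55.5]
orientation: [0.135, -3.138, 0.005]
ft_force: [1.5, -11.7, 3.3]
width: 4.1
grasp_force: 5.8
```

Call:
move_arm(
  rows=[
    [0,0.05,0,0,5.0],
    [0,0,0,0,5.0],
  ],
)

```text
t: 34.75
ee_pos: [596.1, 300.6, 55.5]
orientation: [0.135, -3.138, 0.006]
ft_force: [2.9, -11.7, 3.6]
width: 4.5
grasp_force: 6.6
```

Call:
move_arm(
  rows=[
    [0,0.04,0,0,5.0],
    [0,0,0,0,5.0],
  ],
)

```text
t: 35.0
ee_pos: [596.1, 300.7, 55.5]
orientation: [0.135, -3.138, 0.006]
ft_force: [1.8, -14.0, 4.2]
width: 4.1
grasp_force: 7.2
```

Call:
move_arm(
  rows=[
    [0,0,0,0,5.0],
    [0,0,0,0,5.0],
    [0,0,0,0,5.0],
    [0,0,0,0,5.0],
    [0,0,0,0,5.0],
    [0,0,0,0,5.0],
    [0,0,0,0,5.0],
    [0,0,0,0,5.0],
    [0,0,0,0,5.0],
  ],
)

```text
t: 36.12
ee_pos: [596.1, 300.7, 55.5]
orientation: [0.135, -3.138, 0.006]
ft_force: [2.0, -14.0, 3.8]
width: 4.0
grasp_force: 7.2
```

The 14 N lean held for over a second. Now I back off, lift and check.

Call:
move_arm(
  rows=[
    [0,-0.3,0,0,5.0],
    [0,-0.4,0,0,5.0],
    [0,0,-1,0,5.0],
    [0,0,-4,0,5.0],
    [0,0,-5,0,5.0],
    [0,0,-5,0,5.0],
    [0,0,-3,0,5.0],
    [0,0,0,0,5.0],
    [0,0,0,0,5.0],
  ],
)

```text
t: 37.25
ee_pos: [595.8, 296.7, 234.7]
orientation: [0.135, -3.138, 0.0]
ft_force: [0.2, 0.0, -0.5]
width: 4.7
grasp_force: 0.0
```

```bash
python3 - <<'E'
from h import *
o=get_obs();print(o["t"],o["ee_pos"],o["ft_force"])
im=optics.get_image("wrist");c=optics.calibration("wrist")
p=proj(c,(599,249,76));print(p,proj(c,(595,300,76)))
u,v=p.astype(int);u0=max(u-60,0);v0=max(v-50,0)
cv2.imwrite("pics/w7.png",cv2.resize(im[v0:v0+100,u0:u0+160],None,fx=5,fy=5,interpolation=cv2.INTER_CUBIC))
E
```

```text
37.25 [595.7873387  296.68086337 234.67201635] [ 0.2098762   0.00209158 -0.5267993 ]
[217.36408001 178.17150707] [257.53701678 178.44583449]
```

View pics/w7.png

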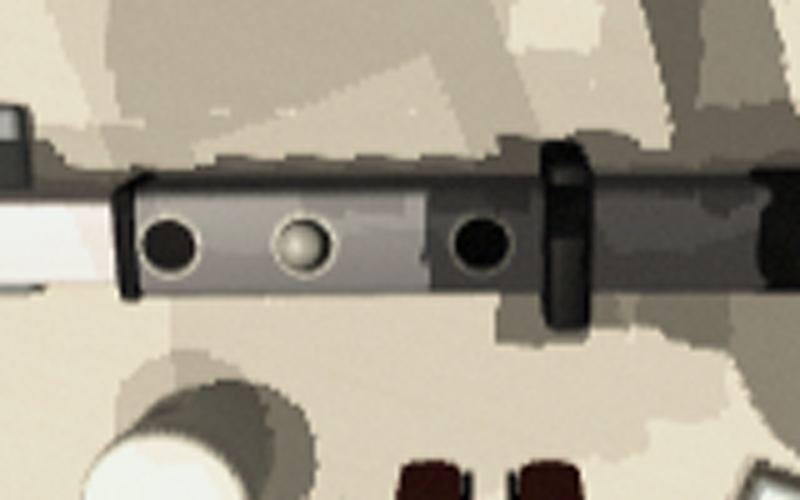

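The button is up in the middle hole at (304,246), the first hole at (482,244) is empty, and the collar is at (568,236). The lock is set and the arm is clear.

```bash
python3 -c "
from h import *
print(close_job())"
```

```text
the job is handed in; nothing more can be done
None
```

The short leg is now one hole longer, about 45 mm out. Its button is up in the next hole, the lock held a 14 N outward push for over a second, and the job is handed in; the hand-in call did not report a verdict.

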